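# Log a packed order on the tag bins

## Robot

A 7-joint arm with a two-finger parallel gripper is mounted at the origin on the work surface. World frame = base frame: x ahead of the robot, y to its left, z up, the work surface at z = 0. Lengths are in m, angles in rad, forces in N, time in s.
With the tool pointing down it reaches from about 0.35 to 0.9 m from the base axis. Payload 19.9 kg.
Tool frame: the origin (TCP) lies midway between the tips of the shut fingers; the grasp point (between the pads) lies 19 mm behind it; z points along the fingers, y is the line along which they close (so a half turn about z gives the same grasp; the last joint's range is limited). The gripper opens to 85 mm and grips with 20 to 120 N. Pads are 22 mm wide; open, the fingers measure 114 mm over their backs; the gripper's body (76 mm by 85 mm) begins 54 mm behind the grasp point. The pads swing forward as they close: fully open they stand 13 mm farther back than shut.
Start: joints at [-0.042, 0.417, -0.01, 1.614, 0.005, 1.111, -0.053], TCP at [0.625, 0, 0.231] pointing down, gripper open.
Joint ranges: [-2.81, 2.81], [-0.39, 2.02], [-1.27, 1.25], [0.06, 2.57], [-1.19, 4.33], [0.19, 2], [-2.82, 2.82]. Speed limits (rad/s): [1.89, 1.89, 2.39, 2.39, 3.01, 3.01, 3.01].

## Interface

Orientations are given as a 3x3 rotation matrix whose columns are the frame's x, y, z axes.
In Python, from rig import r, imaging, spot_in, trace, pinpoint gives the robot as it stands.
- The arm moves only by the tool play_rows, never from a script. Its argument "steps" is a list of rows, each an object with "angular": the turn, a rotation vector about the world's x, y, z in degrees, a list of three; "xyz": the shift along the world's x, y, z in m, a list of three; "claw": the finger opening in m, from 0 to 0.0854. A call has 1 to 8 rows; each row is the pose to reach, as a shift and turn from the pose commanded when the call began; what a row does not reach only later rows make up. A row lasts 1/8 s, in which the tool goes at most 62.5 mm and 10.7 degrees, less where a joint would pass 70% of its speed; a pose out of reach is approached as far as the arm can. A call with a gripper value outside its range is refused whole. The fingers move at their own pace and stop on an object; the grip force is fixed at half the most. Time passes only in rows, so rows that repeat a pose let the fingers close. It gives the time, the measured TCP pose, the force, the opening and the grip force at its end, in the units of the state.
- r.get_state(): the state, without advancing time (a new reading comes with each control period).
- imaging.snapshot(name): name is "scene" or "side" or "wrist"; returns a dict with "color" (480x640x3 uint8, blue, green, red), "vfov" (degrees; the focal length in pixels is half the picture's height over the tangent of half this angle, whatever the lens; pixels are square), "cx", "cy" (the principal point, pixels), "k1" (the pictures are not rectified: a ray, as slopes to the right and down, at radius r is drawn at 1 + k1 r^2 times it, then the intrinsics apply), "extrinsics" (4x4, takes a point from world to camera coordinates); the wrist camera has in their place "hand_eye" (4x4, takes a point from camera to tool coordinates, whose origin is the TCP and whose axes are the flange's). Camera axes: x right, y up, looking along -z (the intrinsics and any distortion apply to the point x, -y, -z); pixel columns grow to the right and rows downward; lengths in m; the calibration is good to about 2 mm. A picture is of the moment at which its call begins: read the wrist's pose just before it. There is no depth.
- r.close_job(): hands the job in; it is judged then, once.
Trained networks look in a picture, given as the dict that the camera call returned (one of the last four; its "shot" number tells which), for a name from the list of things; names that differ only in an ending like _2 or _b are one class to them, and where a whole thing is asked for, a point or a joint stands for the part that bears it (a point fixed in the world has none). Each returns a list of dicts, best first, with "confidence" (0 to 1); they miss things now and then, are a little off and sometimes report something else, mostly with a low value. They report only what shows in the picture. A call takes as long as a camera call. They do not tell look-alikes from the thing itself.
- spot_in(picture, target): "rect" ([left, top, width, height] in pixels, round what is visible of it).
- trace(picture, target): "pixels" (480x640 bool, what is visible of it) and "rect" ([left, top, width, height] in pixels, round what is visible of it).
- pinpoint(picture, target): "at" ([column, row] in pixels: a listed point, or the origin of a listed thing).
The state is a dict: "clock": time; "q": joint angles; "joint_velocities": joint speeds; "joint_torque": joint torques, N m; "eef_pos": TCP position; "ee_rot": TCP orientation; "contact_force": force on the tool from outside, world axes, zero at the start; "wrist_torque": the same for the moment, N m; "grip_width": finger opening in m; "grip_force": force on a finger pad.
Only numpy, scipy, OpenCV 4.12 (cv2) and the standard library are available. Lean on these libraries where they do the work, as an engineer would, in place of code of your own. Each camera call takes 0.05 s, during which the arm holds its last target. There are 200 camera calls.

## Task

A packed order has to be logged at the swing-tag bins: with your fingertips, slowly and lightly press down the button in front of the green bin, then the orange bin's, then the white bin's, in that order, so that each stays down. Leave the blue bin's button up. Press gently, do not shove or lift the bins, and leave the tag stacks, the tape and the pump bottle where they are.

Things in the scene. Friction and masses are not known exactly. Their poses are not given: they have to be found in the camera images.
- bin_green: green open tag bin, 106 x 95 mm and 45 mm high, walls 4 mm, joined to a black button box, 66 x 70 mm and 40 mm high, at its front; one loose unit of about 0.8 kg standing on the table. Origin: on the table right under the button's centre; x points from the button to the bin (the bin spans x = 34 to 140 mm), z up.
- btn_green_top (a point): centre of the top face of the green bin's round button: its green cap is 34 mm across in a bright ring, its top about 60 mm above the table (20 mm above the black box) when up. The point sinks with the cap. Press it slowly (30 mm/s or less): faster, the cap strikes its end stop hard.
- btn_green (a joint): how far the green button is pressed, m: 0 up (starts at 0 to 0.0015), 0.012 fully down (cap 8 mm above the black box); pressed beyond 0.007. Slides straight down against 2 N of friction, stays where left, no return spring. Cushioned end stop: past 12 mm the cap gives on a spring (4 N, then 1.5 N per mm, 6 mm more) and rises again to 8 mm when released.
- tags_green: loose stack of round card swing tags in the green bin, 68 mm across and 22.5 mm high; origin at the centre of its underside, about 4 mm above the table. Leave alone.
- bin_orange: orange open tag bin, 106 x 95 mm and 45 mm high, walls 4 mm, joined to a black button box, 66 x 70 mm and 40 mm high, at its front; one loose unit of about 0.8 kg standing on the table. Origin: on the table right under the button's centre; x points from the button to the bin (the bin spans x = 34 to 140 mm), z up.
- btn_orange_top (a point): centre of the top face of the orange bin's round button: its orange cap is 34 mm across in a bright ring, its top about 60 mm above the table (20 mm above the black box) when up. The point sinks with the cap. Press it slowly (30 mm/s or less): faster, the cap strikes its end stop hard.
- btn_orange (a joint): how far the orange button is pressed, m: 0 up (starts at 0 to 0.0015), 0.012 fully down (cap 8 mm above the black box); pressed beyond 0.007. Slides straight down against 2 N of friction, stays where left, no return spring. Cushioned end stop: past 12 mm the cap gives on a spring (4 N, then 1.5 N per mm, 6 mm more) and rises again to 8 mm when released.
- tags_orange: loose stack of round card swing tags in the orange bin, 68 mm across and 15 mm high; origin at the centre of its underside, about 4 mm above the table. Leave alone.
- bin_white: white open tag bin, 106 x 95 mm and 45 mm high, walls 4 mm, joined to a black button box, 66 x 70 mm and 40 mm high, at its front; one loose unit of about 0.8 kg standing on the table. Origin: on the table right under the button's centre; x points from the button to the bin (the bin spans x = 34 to 140 mm), z up.
- btn_white_top (a point): centre of the top face of the white bin's round button: its white cap is 34 mm across in a bright ring, its top about 60 mm above the table (20 mm above the black box) when up. The point sinks with the cap. Press it slowly (30 mm/s or less): faster, the cap strikes its end stop hard.
- btn_white (a joint): how far the white button is pressed, m: 0 up (starts at 0 to 0.0015), 0.012 fully down (cap 8 mm above the black box); pressed beyond 0.007. Slides straight down against 2 N of friction, stays where left, no return spring. Cushioned end stop: past 12 mm the cap gives on a spring (4 N, then 1.5 N per mm, 6 mm more) and rises again to 8 mm when released.
- tags_white: loose stack of round card swing tags in the white bin, 68 mm across and 27.5 mm high; origin at the centre of its underside, about 4 mm above the table. Leave alone.
- bin_blue: blue open tag bin, 106 x 95 mm and 45 mm high, walls 4 mm, joined to a black button box, 66 x 70 mm and 40 mm high, at its front; one loose unit of about 0.8 kg standing on the table. Origin: on the table right under the button's centre; x points from the button to the bin (the bin spans x = 34 to 140 mm), z up.
- btn_blue_top (a point): centre of the top face of the blue bin's round button: its blue cap is 34 mm across in a bright ring, its top about 60 mm above the table (20 mm above the black box) when up. The point sinks with the cap. Press it slowly (30 mm/s or less): faster, the cap strikes its end stop hard.
- btn_blue (a joint): how far the blue button is pressed, m: 0 up (starts at 0 to 0.0015), 0.012 fully down (cap 8 mm above the black box); pressed beyond 0.007. Slides straight down against 2 N of friction, stays where left, no return spring. Cushioned end stop: past 12 mm the cap gives on a spring (4 N, then 1.5 N per mm, 6 mm more) and rises again to 8 mm when released.
- tags_blue: loose stack of round card swing tags in the blue bin, 68 mm across and 17.5 mm high; origin at the centre of its underside, about 4 mm above the table. Leave alone.
- tape: loose yellow roll of tape lying flat on the table in front of the bins, 62 mm across, 20 mm high; origin at the centre of its underside. Leave alone.
- tags_loose: loose stack of round card tags on the table in front of the bins, 60 mm across, 25 mm high; origin at the centre of its underside. Leave alone.
- pump: clear pump bottle with white pump, 64 mm across, 137 mm high, standing to the robot's right of the bins; origin at the centre of its underside. Leave alone.
Mind the look-alikes: they are no part of the job. Of the things shaped like the bin_green, the green one is meant.

How it is judged:
On the way, in this order (a step that is already met when the one before it is completed fails the run):
1. the green bin's button is pressed down (value of joint btn_green above 0.007 m), for 0.1 s.
2. the orange bin's button is pressed down (value of joint btn_orange above 0.007 m), for 0.1 s.
3. the white bin's button is pressed down (value of joint btn_white above 0.007 m), for 0.1 s.
At the end, for the whole second after the job is handed in: The green, orange and white buttons are down by more than 7 mm and the blue one by less than 4 mm; the four bins stand upright, at rest, within 25 mm of where they began; tag stacks, tape and pump bottle are within 30 mm of where they began, the bottle upright (value of joint each of btn_green, btn_orange, btn_white above 0.007 m and value of joint btn_blue below 0.004 m and distance of each of bin_green, bin_orange, bin_white, bin_blue from where it was at the start of the episode below 0.025 m and angle between each of bin_green, bin_orange, bin_white, bin_blue's own z axis and vertical below 0.1 rad and linear speed of each of bin_green, bin_orange, bin_white, bin_blue below 0.02 m/s and distance of each of tags_green, tags_orange, tags_white, tags_blue, tape, tags_loose, pump from where it was at the start of the episode below 0.03 m and angle between pump's own z axis and vertical below 0.2 rad); the robot touches nothing.
It fails at once if the blue bin's button is pressed (4 mm or more) (value of joint btn_blue above 0.004 m).
It fails at once if a button is pressed out of order: orange before green, or white before orange ((value of joint btn_orange above 0.006 m and value of joint btn_green below 0.006 m) or (value of joint btn_white above 0.006 m and value of joint btn_orange below 0.006 m)).
It fails at once if a bin unit or its button is pushed harder than 25 N (contact force between any of the fingers, the arm and bin_green above 25 N or contact force between any of the fingers, the arm and bin_orange above 25 N or contact force between any of the fingers, the arm and bin_white above 25 N or contact force between any of the fingers, the arm and bin_blue above 25 N).
It fails at once if a bin is shoved more than 25 mm or lifted more than 15 mm (distance of any of bin_green, bin_orange, bin_white, bin_blue from where it was at the start of the episode above 0.025 m or height (world z) of any of bin_green, bin_orange, bin_white, bin_blue above 0.015 m).
It fails at once if a tag stack, the tape or the bottle is moved more than 30 mm, lifted more than 15 mm, or the bottle tipped (distance of any of tags_green, tags_orange, tags_white, tags_blue, tape, tags_loose, pump from where it was at the start of the episode above 0.03 m or height (world z) of any of tape, tags_loose, pump above 0.015 m or height (world z) of any of tags_green, tags_orange, tags_white, tags_blue above 0.02 m or angle between pump's own z axis and vertical above 0.3 rad).
It also fails if it takes over 54 s, if anything falls off the work surface, if the arm or the gripper's body presses on something with over 40 N, if the wrist force passes 120 N, or if a joint passes its speed limit or range.

## Working session

There is one attempt and no reset: what is moved stays moved. The work goes in short steps, Python scripts to look and compute and a tool call to move; the robot and the scene stay as the last step left them, time stands still between calls to the robot, and variables do not carry over. Pictures are saved under pics/ and viewed, at most 10 in all, crops included, and the job is handed in when it is done.

Besides the shell and the picture viewer there is one more tool, called after "Emit:" as name(argument=value, ...) on one line, values as JSON. play_rows: Moves the arm, as the interface text tells. Its arguments: {"type":"object","properties":{"steps":{"type":"array","items":{"type":"object","properties":{"angular":{"type":"array","items":{"type":"number"}},"xyz":{"type":"array","items":{"type":"number"}},"claw":{"type":"number"}}}}},"required":["steps"]}

```bash
mkdir -p pics
cat > h.py <<'E'
import numpy as np, cv2
from rig import r, imaging, spot_in, trace, pinpoint
def K(p):
    f=240/np.tan(np.radians(p["vfov"])/2); return f
def ray(p,uv,st=None):
    f=K(p); d=np.array([(uv[0]-p["cx"])/f,(uv[1]-p["cy"])/f]); u=d.copy()
    for _ in range(20): u=d/(1+p["k1"]*(u@u))
    c=np.array([u[0],-u[1],-1.])
    if "extrinsics" in p:
        E=np.array(p["extrinsics"]); R=E[:3,:3]; return -R.T@E[:3,3], R.T@c
    H=np.array(p["hand_eye"]); R=np.array(st["ee_rot"])
    return R@H[:3,3]+np.array(st["eef_pos"]), R@(H[:3,:3]@c)
def atz(p,uv,z,st=None):
    o,d=ray(p,uv,st); return o+d*(z-o[2])/d[2]
E
python3 - <<'E'
from h import *
s=r.get_state(); print(s)
for n in ["scene","side","wrist"]:
    s=r.get_state(); p=imaging.snapshot(n); cv2.imwrite(f"pics/{n}.png",p["color"])
    for c in ["green","orange","white","blue"]:
        for q in pinpoint(p,f"btn_{c}_top")[:3]:
            print(n,c,np.round(q["at"],1),round(q["confidence"],2),atz(p,q["at"],.0595,s).round(4))
E
```

```text
{'clock': 0.0, 'q': array([-0.04148375,  0.41797809, -0.01032195,  1.6141928 ,  0.00472485,
        1.11071196, -0.05299   ]), 'joint_velocities': array([-5.53193882e-04,  5.61384903e-05, -2.16197341e-04,  1.82550367e-03,
        1.10136772e-03, -1.48863031e-04,  3.55979831e-04]), 'joint_torque': array([ 3.43503270e-04, -8.64444852e+01,  6.79280274e-01, -4.34903777e+01,
        1.92400004e-02,  7.37222959e-03,  1.31192037e-04]), 'eef_pos': array([ 6.24637858e-01, -1.71535329e-05,  2.30649795e-01]), 'ee_rot': array([[-3.05152144e-05,  9.99999203e-01, -1.26211778e-03],
       [ 9.99999994e-01,  3.03787277e-05, -1.08160086e-04],
       [-1.08121659e-04, -1.26212107e-03, -9.99999198e-01]]), 'contact_force': array([0.21641885, 0.36369274, 0.57473966]), 'wrist_torque': array([ 0.0097362 , -0.01684957,  0.01410943]), 'grip_force': 0.0, 'grip_width': 0.08566770122279328}
scene green [384.8 202.5] 0.56 [0.3161 0.0281 0.0595]
scene orange [361.3 303.9] 0.73 [0.5548 0.1544 0.0595]
scene orange [294.5 246.8] 0.73 [ 0.5463 -0.0421  0.0595]
scene white [437.5 376.7] 0.64 [0.5761 0.3614 0.0595]
scene blue [206.4 190.6] 0.71 [ 0.5724 -0.3021  0.0595]
scene blue [294.4 247.3] 0.49 [ 0.5474 -0.0414  0.0595]
side green [372.1 365. ] 0.65 [ 0.4597 -0.5028  0.0595]
side green [319.5 248.5] 0.56 [ 0.5136 -0.0591  0.0595]
side green [242.7 245. ] 0.42 [0.3222 0.0277 0.0595]
side orange [307.6 209.6] 0.43 [0.558  0.1653 0.0595]
side white [293.1 185.1] 0.44 [0.5707 0.3507 0.0595]
side blue [378.8 294.9] 0.62 [ 0.5734 -0.2999  0.0595]
wrist green [181.9 286. ] 0.64 [ 0.5167 -0.059   0.0595]
```

View pics/scene.png

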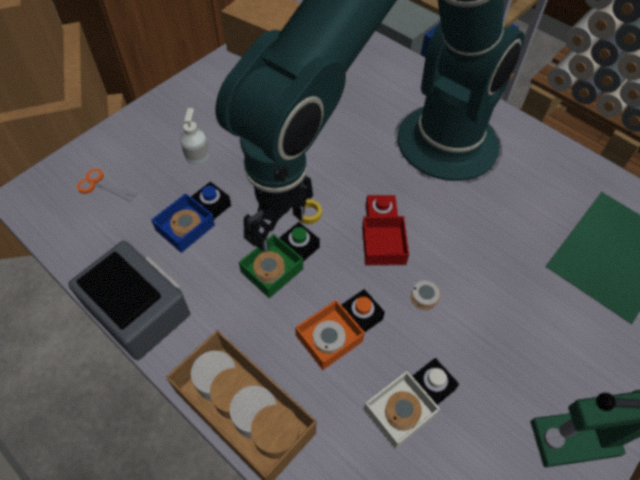

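View pics/side.png

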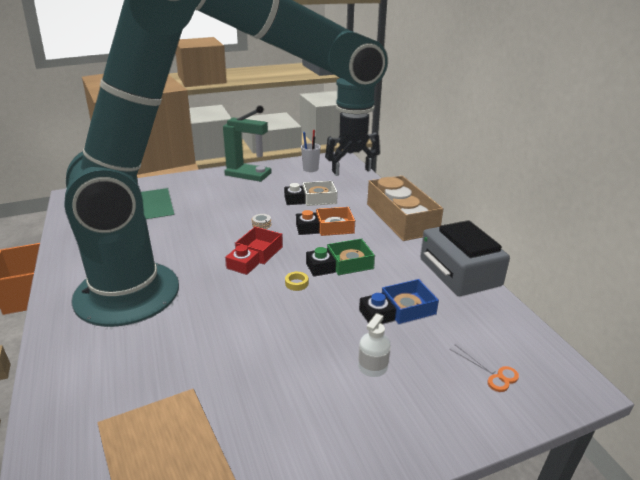

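View pics/wrist.png

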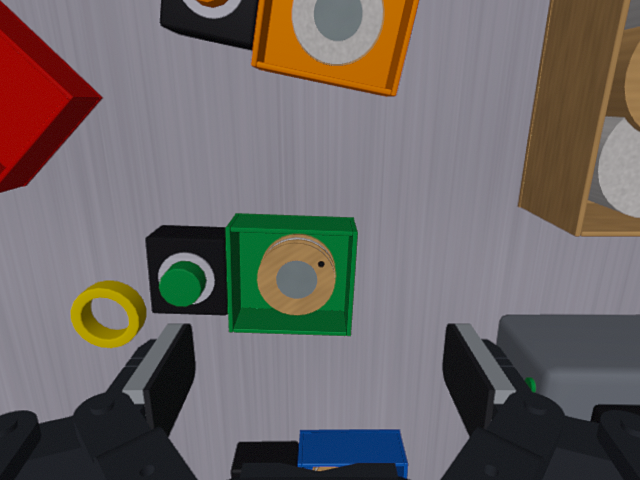

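The scene view shows the green cap at (299,237), orange at (362,306), white at (436,378) and blue at (209,192). The red unit at (383,205) is a look-alike. In the wrist view, the green cap is at (182,284) and matches the side view, so green is near (0.516, -0.059). I'll close the fingers and move above it.

Emit:
play_rows(steps=[{"xyz":[-0.03,-0.015,0],"claw":0},{"xyz":[-0.06,-0.03,-0.03],"claw":0},{"xyz":[-0.09,-0.045,-0.07],"claw":0},{"xyz":[-0.109,-0.059,-0.11],"claw":0},{"xyz":[-0.109,-0.059,-0.13],"claw":0},{"xyz":[-0.109,-0.059,-0.13],"claw":0},{"xyz":[-0.109,-0.059,-0.13],"claw":0}])

```text
validation failed for argument at $.st...
```

Run:
```python
from h import *
ps={}
for n in ["scene","side","wrist"]:
    s=r.get_state(); p=imaging.snapshot(n); cv2.imwrite(f"pics/{n}2.png",p["color"])
    for c in ["green","orange","white"]:
        for q in pinpoint(p,f"btn_{c}_top")[:3]:
            print(n,c,np.round(q["at"],1),round(q["confidence"],2),atz(p,q["at"],.0595,s).round(4))
print(s["eef_pos"],s["grip_width"],s["contact_force"])
```

```text
scene green [382.3 200.7] 0.73 [0.316  0.0206 0.0595]
scene green [185.8 225.9] 0.73 [ 0.671  -0.2601  0.0595]
scene green [299.5 230.1] 0.69 [ 0.5066 -0.0643  0.0595]
scene orange [401.1 414.2] 0.45 [0.6797 0.3531 0.0595]
scene white [438.6 377.9] 0.84 [0.5766 0.3644 0.0595]
side green [242.1 247.1] 0.51 [0.3182 0.0176 0.0595]
side green [320.9 250.5] 0.42 [ 0.5136 -0.0698  0.0595]
side green [375.  314.3] 0.37 [ 0.5337 -0.3618  0.0595]
side orange [306.9 207.9] 0.61 [0.5597 0.1768 0.0595]
side white [296.4 186.3] 0.46 [0.5783 0.3379 0.0595]
wrist green [180.  287.9] 0.69 [ 0.515  -0.0606  0.0595]
wrist green [295.4 269.7] 0.46 [ 0.6068 -0.0452  0.0595]
wrist green [199.7 261.3] 0.3 [ 0.5325 -0.0381  0.0595]
[ 6.24963586e-01 -2.28309345e-06  2.31254270e-01] 0.08528788018966106 [ 0.41731534 -0.4328103  -0.29528593]
```

Emit:
play_rows(steps=[{"angular":[0,0,0],"xyz":[-0.03,-0.015,0.0],"claw":0.0},{"angular":[0,0,0],"xyz":[-0.06,-0.03,-0.03],"claw":0.0},{"angular":[0,0,0],"xyz":[-0.09,-0.045,-0.07],"claw":0.0},{"angular":[0,0,0],"xyz":[-0.109,-0.059,-0.11],"claw":0.0},{"angular":[0,0,0],"xyz":[-0.109,-0.059,-0.13],"claw":0.0},{"angular":[0,0,0],"xyz":[-0.109,-0.059,-0.13],"claw":0.0},{"angular":[0,0,0],"xyz":[-0.109,-0.059,-0.13],"claw":0.0}])

```text
clock: 2.22
eef_pos: [0.5167, -0.0588, 0.1022]
ee_rot: [[-0.0, 1.0, 0.001], [1.0, 0.0, -0.0], [-0.0, 0.001, -1.0]]
contact_force: [-0.0, -0.8, 0.2]
grip_width: 0.0
grip_force: 0.0
```

Run:
```python
from h import *
s=r.get_state(); p=imaging.snapshot("wrist"); q=imaging.snapshot("scene")
print([ (np.round(a["at"]),round(a["confidence"],2),atz(p,a["at"],.0595,s).round(4)) for c in ["orange","green"] for a in pinpoint(p,f"btn_{c}_top")[:2]])
z=q["color"][190:290,240:340]; sd=imaging.snapshot("side")["color"][210:290,270:390]
im=np.hstack([cv2.resize(p["color"],(400,300)),cv2.resize(z,(300,300)),])
im=np.vstack([im,np.hstack([cv2.resize(sd,(450,300)),np.zeros((300,250,3),np.uint8)])])
cv2.imwrite("pics/g3.png",im)
```

```text
[(array([316., 288.]), 0.55, array([ 0.5154, -0.0607,  0.0595]))]
```

View pics/g3.png

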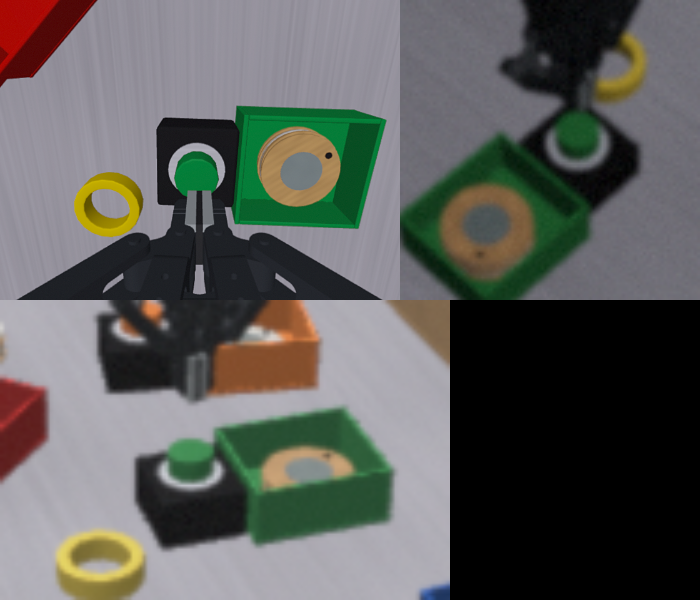

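The crops show the shut fingertips centred over the green cap (wrist crop cap at about (197,172), tips at (199,195)). I'll go down slowly.

Emit:
play_rows(steps=[{"angular":[0,0,0],"xyz":[-0.001,0,-0.013],"claw":0.0},{"angular":[0,0,0],"xyz":[-0.001,0,-0.026],"claw":0.0},{"angular":[0,0,0],"xyz":[-0.001,0,-0.032],"claw":0.0},{"angular":[0,0,0],"xyz":[-0.001,0,-0.0345],"claw":0.0},{"angular":[0,0,0],"xyz":[-0.001,0,-0.037],"claw":0.0},{"angular":[0,0,0],"xyz":[-0.001,0,-0.0395],"claw":0.0},{"angular":[0,0,0],"xyz":[-0.001,0,-0.042],"claw":0.0},{"angular":[0,0,0],"xyz":[-0.001,0,-0.0445],"claw":0.0}])

```text
clock: 3.48
eef_pos: [0.5151, -0.059, 0.0568]
ee_rot: [[-0.0, 1.0, 0.0], [1.0, 0.0, -0.0], [-0.0, 0.0, -1.0]]
contact_force: [-0.9, -0.6, 2.0]
grip_width: -0.0002
grip_force: 1.0
```

Emit:
play_rows(steps=[{"angular":[0,0,0],"xyz":[0,0,-0.002],"claw":0.0},{"angular":[0,0,0],"xyz":[0,0,-0.004],"claw":0.0},{"angular":[0,0,0],"xyz":[0,0,-0.006],"claw":0.0},{"angular":[0,0,0],"xyz":[0,0,-0.008],"claw":0.0},{"angular":[0,0,0],"xyz":[0,0,-0.0095],"claw":0.0},{"angular":[0,0,0],"xyz":[0,0,-0.0095],"claw":0.0}])

```text
clock: 4.22
eef_pos: [0.5151, -0.059, 0.0473]
ee_rot: [[-0.0, 1.0, 0.0], [1.0, 0.0, -0.0], [-0.0, 0.0, -1.0]]
contact_force: [0.6, 0.9, 4.9]
grip_width: 0.0002
grip_force: 2.4
```

Emit:
play_rows(steps=[{"angular":[0,0,0],"xyz":[0,0,0.01],"claw":0.0},{"angular":[0,0,0],"xyz":[0,0,0.04],"claw":0.0},{"angular":[0,0,0],"xyz":[0.01,0.02,0.085],"claw":0.0},{"angular":[0,0,0],"xyz":[0.03,0.07,0.11],"claw":0.0},{"angular":[0,0,0],"xyz":[0.04,0.12,0.11],"claw":0.0},{"angular":[0,0,0],"xyz":[0.04,0.14,0.11],"claw":0.0},{"angular":[0,0,0],"xyz":[0.04,0.14,0.11],"claw":0.0}])

```text
clock: 5.1
eef_pos: [0.5546, 0.0826, 0.1576]
ee_rot: [[-0.003, 1.0, -0.0], [1.0, 0.003, 0.0], [0.0, -0.0, -1.0]]
contact_force: [-0.4, -0.2, -0.4]
grip_width: 0.0002
grip_force: 0.0
```

Run:
```python
from h import *
s=r.get_state(); p=imaging.snapshot("wrist"); cv2.imwrite("pics/o.png",p["color"]); print(s["eef_pos"])
for t in ["orange","white","green"]:
  print(t,[ (np.round(a["at"]),round(a["confidence"],2),atz(p,a["at"],.0595 if t!="green" else .048,s).round(4)) for a in pinpoint(p,f"btn_{t}_top")[:2]])
```

```text
[0.55460562 0.08258941 0.15761089]
orange [(array([315., 112.]), 0.82, array([0.5527, 0.1578, 0.0595]))]
white []
green []
```

View pics/o.png

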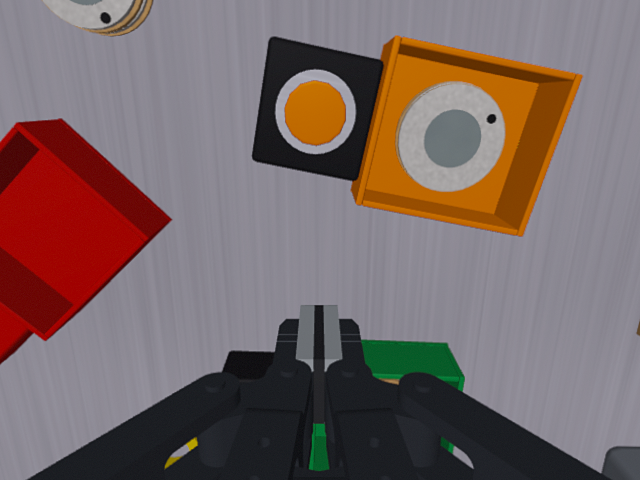

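The orange cap is at (315,112), which puts it at (0.553, 0.158). I'll move there and press.

Emit:
play_rows(steps=[{"angular":[0,0,0],"xyz":[-0.001,0.035,0],"claw":0.0},{"angular":[0,0,0],"xyz":[-0.002,0.065,-0.02],"claw":0.0},{"angular":[0,0,0],"xyz":[-0.002,0.075,-0.05],"claw":0.0},{"angular":[0,0,0],"xyz":[-0.002,0.075,-0.075],"claw":0.0},{"angular":[0,0,0],"xyz":[-0.002,0.075,-0.087],"claw":0.0},{"angular":[0,0,0],"xyz":[-0.002,0.075,-0.0915],"claw":0.0},{"angular":[0,0,0],"xyz":[-0.002,0.075,-0.094],"claw":0.0},{"angular":[0,0,0],"xyz":[-0.002,0.075,-0.0965],"claw":0.0}])

```text
clock: 6.3
eef_pos: [0.5534, 0.156, 0.0614]
ee_rot: [[0.0, 1.0, 0.001], [1.0, -0.0, 0.0], [0.0, 0.001, -1.0]]
contact_force: [0.6, 0.1, 0.3]
grip_width: -0.0001
grip_force: 0.0
```

Emit:
play_rows(steps=[{"angular":[0,0,0],"xyz":[0,0,-0.002],"claw":0.0},{"angular":[0,0,0],"xyz":[0,0,-0.0045],"claw":0.0},{"angular":[0,0,0],"xyz":[0,0,-0.007],"claw":0.0},{"angular":[0,0,0],"xyz":[0,0,-0.0095],"claw":0.0},{"angular":[0,0,0],"xyz":[0,0,-0.0115],"claw":0.0},{"angular":[0,0,0],"xyz":[0,0,-0.0135],"claw":0.0},{"angular":[0,0,0],"xyz":[0,0,-0.0135],"claw":0.0}])

```text
clock: 7.18
eef_pos: [0.5532, 0.156, 0.0473]
ee_rot: [[0.0, 1.0, 0.0], [1.0, -0.0, 0.0], [0.0, 0.0, -1.0]]
contact_force: [1.2, 0.4, 4.9]
grip_width: -0.0002
grip_force: 2.4
```

Emit:
play_rows(steps=[{"angular":[0,0,0],"xyz":[0,0,0.01],"claw":0.0},{"angular":[0,0,0],"xyz":[0,0,0.04],"claw":0.0},{"angular":[0,0,0],"xyz":[0.005,0.02,0.085],"claw":0.0},{"angular":[0,0,0],"xyz":[0.015,0.065,0.11],"claw":0.0},{"angular":[0,0,0],"xyz":[0.02,0.1,0.11],"claw":0.0},{"angular":[0,0,0],"xyz":[0.02,0.12,0.11],"claw":0.0},{"angular":[0,0,0],"xyz":[0.02,0.12,0.11],"claw":0.0}])

```text
clock: 8.05
eef_pos: [0.5721, 0.2769, 0.1568]
ee_rot: [[-0.002, 1.0, -0.001], [1.0, 0.002, -0.0], [-0.0, -0.001, -1.0]]
contact_force: [-0.6, -0.5, 0.6]
grip_width: -0.0001
grip_force: 0.0
```

Run:
```python
from h import *
s=r.get_state(); p=imaging.snapshot("wrist"); cv2.imwrite("pics/w.png",p["color"]); print(s["eef_pos"])
for t in ["orange","white"]:
  print(t,[ (np.round(a["at"]),round(a["confidence"],2),atz(p,a["at"],.0595,s).round(4)) for a in pinpoint(p,f"btn_{t}_top")[:2]])
```

```text
[0.5721218  0.27686437 0.15683438]
orange [(array([325.,  95.]), 0.44, array([0.5752, 0.3606, 0.0595]))]
white [(array([324.,  96.]), 0.89, array([0.5749, 0.3602, 0.0595]))]
```

View pics/w.png

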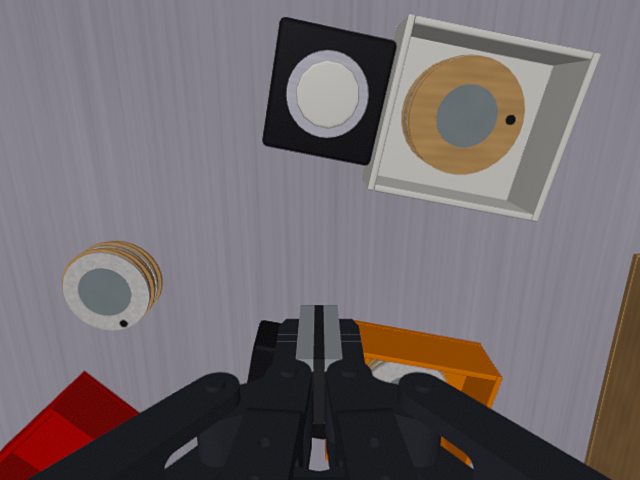

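The white cap is at (327,95), which puts it at (0.576, 0.361). I'll shift by (+0.004, +0.084) and press.

Emit:
play_rows(steps=[{"angular":[0,0,0],"xyz":[0.002,0.035,0],"claw":0.0},{"angular":[0,0,0],"xyz":[0.004,0.07,-0.02],"claw":0.0},{"angular":[0,0,0],"xyz":[0.004,0.084,-0.05],"claw":0.0},{"angular":[0,0,0],"xyz":[0.004,0.084,-0.075],"claw":0.0},{"angular":[0,0,0],"xyz":[0.004,0.084,-0.087],"claw":0.0},{"angular":[0,0,0],"xyz":[0.004,0.084,-0.0915],"claw":0.0},{"angular":[0,0,0],"xyz":[0.004,0.084,-0.094],"claw":0.0},{"angular":[0,0,0],"xyz":[0.004,0.084,-0.0965],"claw":0.0}])

```text
clock: 9.2
eef_pos: [0.5774, 0.36, 0.0615]
ee_rot: [[0.0, 1.0, 0.001], [1.0, -0.0, 0.001], [0.001, 0.001, -1.0]]
contact_force: [0.7, -0.0, 0.0]
grip_width: -0.0003
grip_force: 0.0
```

Emit:
play_rows(steps=[{"angular":[0,0,0],"xyz":[0,0,-0.002],"claw":0.0},{"angular":[0,0,0],"xyz":[0,0,-0.0045],"claw":0.0},{"angular":[0,0,0],"xyz":[0,0,-0.007],"claw":0.0},{"angular":[0,0,0],"xyz":[0,0,-0.0095],"claw":0.0},{"angular":[0,0,0],"xyz":[0,0,-0.0115],"claw":0.0},{"angular":[0,0,0],"xyz":[0,0,-0.0135],"claw":0.0},{"angular":[0,0,0],"xyz":[0,0,-0.0135],"claw":0.0}])

```text
clock: 10.07
eef_pos: [0.5772, 0.3601, 0.0473]
ee_rot: [[-0.0, 1.0, 0.0], [1.0, 0.0, 0.0], [0.0, 0.0, -1.0]]
contact_force: [1.2, 0.0, 5.1]
grip_width: 0.0001
grip_force: 2.4
```

Emit:
play_rows(steps=[{"angular":[0,0,0],"xyz":[0,0,0.01],"claw":0.0},{"angular":[0,0,0],"xyz":[0,0,0.04],"claw":0.0},{"angular":[0,0,0],"xyz":[0,0,0.09],"claw":0.0},{"angular":[0,0,0],"xyz":[0,0,0.14],"claw":0.0},{"angular":[0,0,0],"xyz":[0,0,0.18],"claw":0.0},{"angular":[0,0,0],"xyz":[0,0,0.18],"claw":0.0},{"angular":[0,0,0],"xyz":[0,0,0.18],"claw":0.0}])

```text
clock: 10.95
eef_pos: [0.5765, 0.3598, 0.2268]
ee_rot: [[-0.0, 1.0, -0.001], [1.0, 0.0, -0.001], [-0.001, -0.001, -1.0]]
contact_force: [-0.3, 0.2, -0.9]
grip_width: 0.0001
grip_force: 0.0
```

Run:
```python
from h import *
p=imaging.snapshot("side")["color"]; cv2.imwrite("pics/e.png",cv2.resize(p[160:340,220:460],(800,600)))
```

```text
(no output)
```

View pics/e.png

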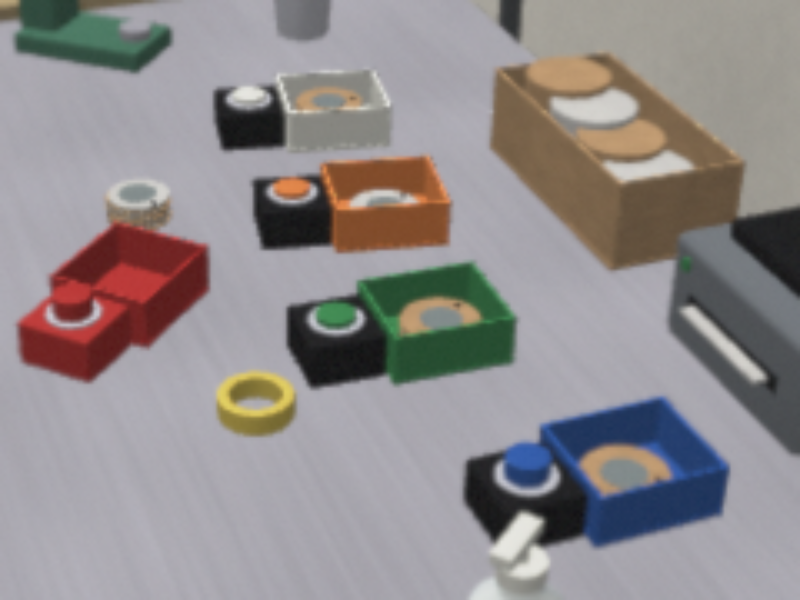

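The green (335,315), orange (292,190) and white (248,97) caps are down. The blue cap (527,463) is still up, and nothing else has moved.

```bash
python3 -c "
from rig import r
print(r.close_job())"
```

```text
the job is handed in; nothing more can be done
None
```

I pressed the green, orange and white buttons in that order, and the last picture shows all three staying down, blue still up and nothing visibly moved; the job is handed in, but no verdict came back.

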